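# Push the sample carrier through the loader's spring flap

### The arm

A 6-joint arm with a two-finger parallel gripper is mounted at the origin on the work surface. World frame = base frame: x ahead of the robot, y to its left, z up, the work surface at z = 0. Lengths are in m, angles in rad, forces in N, time in s.
With the tool pointing down it reaches from about 0.3 to 0.775 m from the base axis. Payload 14.6 kg.
Tool frame: the origin (TCP) lies midway between the tips of the shut fingers; the grasp point (between the pads) lies 19 mm behind it; z points along the fingers, y is the direction in which the jaws open and shut (so a half turn about z gives the same grasp; the last joint's range is limited). The gripper opens to 85 mm and grips with 20 to 120 N. Pads are 22 mm wide; open, the fingers measure 114 mm over their backs; the gripper's body (76 mm by 85 mm) begins 54 mm behind the grasp point. The pads swing forward as they close: fully open they stand 13 mm farther back than shut.
Start: joints at [1.242, 0.3, 1.521, -0, 1.321, -0.067], TCP at [0.142, 0.531, 0.231] pointing down, gripper open.
Joint ranges: [-3.03, 3.03], [-0.79, 2.21], [0.23, 2.52], [-1.04, 4.18], [0, 3.07], [-2.55, 2.55]. Speed limits (rad/s): [2.22, 2.22, 2.57, 3.14, 3.14, 3.14].

### API

Orientations are given as [roll, pitch, yaw] about the fixed x, y, z axes, in that order (R = Rz(yaw) Ry(pitch) Rx(roll)).
In Python, from plant import sense, capture, calibration, finish_job, search_frame, regions_of gives the robot as it stands.
- The arm moves only by the shell command python3 -m pendant 'ROWS' [FORCE]. ROWS is JSON, a list of rows, each a list of 7 numbers: the shift along the tool's x, y, z normalised to -1 to 1, where 1 is 0.3 m, then the turn, a rotation vector about the tool's x, y, z normalised to -1 to 1, where 1 is 90 degrees, then the opening, from -1 (shut) to 1 (fully open). In form: [[x, y, z, ax, ay, az, hand], ...]. A call has 1 to 10 rows; each row is the pose to reach, as a shift and turn from the pose commanded when the call began, along the tool's axes at that moment; what a row does not reach only later rows make up. A row lasts 1/10 s, in which the tool goes at most 50 mm and 8.59 degrees, less where a joint would pass 70% of its speed; a pose out of reach is approached as far as the arm can. A call with a number of a shift or a turn outside -1 to 1 is refused whole. A call with a gripper value outside its range is refused whole. The fingers move at their own pace and stop on an object; FORCE is the grip in N (left out, the last holds). Time passes only in rows, so rows that repeat a pose let the fingers close. It gives the time, the measured TCP pose, the force and the opening at its end, in the units of the state.
- sense(): the state, without advancing time (a new reading comes with each control period).
- capture(name): name is "scene" or "top" or "wrist"; returns (picture, depth): 384x512x3 uint8, red, green, blue; 384x512 float32, m along the optical axis (not along the pixel's ray), 0 where there is no reading.
- calibration(name): a dict with "intrinsics" (3x3 intrinsics, pixels), "origin" and "rotation" of the camera in the world. Camera axes: x right, y down, z forward; pixel columns grow to the right and rows downward; lengths in m; the calibration is good to about 2 mm. A picture is of the moment at which its call begins: read the wrist's pose just before it. calibration takes no time and is no camera call; for the wrist camera it gives the pose at the moment of the call.
- finish_job(): hands the job in, once; it reports no verdict.
Trained networks look in the newest picture that a camera, given by its name, has taken for a name from the list of things; names that differ only in an ending like _2 or _b are one class to them, and where a whole thing is asked for, a point or a joint stands for the part that bears it (a point fixed in the world has none). Each returns a list of dicts, best first, with "score" (0 to 1); they miss things now and then, are a little off and sometimes report something else, mostly with a low value. They report only what shows in the picture. A call takes as long as a camera call. They do not tell look-alikes from the thing itself.
- search_frame(camera, name): "extent" ([centre column, centre row, width, height] in pixels, round what is visible of it).
- regions_of(camera, name): "pixels" (384x512 bool, what is visible of it) and "extent" ([centre column, centre row, width, height] in pixels, round what is visible of it).
The state is a dict: "time": time; "q": joint angles; "qd": joint speeds; "effort": joint torques, N m; "eef_pos": TCP position; "eef_rot": TCP orientation; "contact_force": force on the tool from outside, world axes, zero at the start; "torque": the same for the moment, N m; "grip_width": finger opening in m.
Only numpy, scipy, OpenCV 4.12 (cv2) and the standard library are available. Lean on these libraries where they do the work, as an engineer would, in place of code of your own. Each camera call takes 0.05 s, during which the arm holds its last target.

### The job

Load the waiting sample into the two-lane loader: push the carrier that holds the lidded cup along its own lane, through the spring flap and home against the end stop, so that the flap swings shut behind it. Slide it along the lane floor rather than lifting it, and leave the empty carrier where it stands in the other lane.

Things in the scene. Friction and masses are not known exactly. Their poses are not given: they have to be found in the camera images.
- loaded: The carrier to load: grey plastic block 60 mm long (x), 50 wide (y), 24 tall, with a lidded steel cup fixed upright in its middle (lid 38 mm across), 54 mm tall in all. Origin: centre of the underside; +x points to the flap within 3 degrees. 0.15 to 0.3 kg, loose on the lane floor, slides when its rear (-x) face is pushed. It starts with its origin at loader x = -110 to -65 mm, in either lane.
- empty: The other carrier, to be left alone, in the other lane: the same 60 x 50 x 24 mm grey block, but with an empty round well 34 mm wide in its top and no cup. Origin at the centre of the underside, axes as for the loaded one.
- loader: Low fixed two-lane loader, open-topped. Origin on the bench, midway between lanes, in line with the shut flaps; +x is the push direction, +y left. Lanes centred at y = +36 and -36 mm, 60 mm wide (bay beyond the flaps 74, outwards), floor 6 mm and walls 34 mm above bench, rear open at x = -200 mm. End stop face at x = +146 mm (50 high): a carrier fully home has its origin at x = 116, rear at 86.
- flap_left (a joint): Spring flap of the left (+y) lane: upright steel leaf, 65 mm wide, 4 thick, top 46 mm above the bench, nothing over it, so fingers from above can follow the carrier through. Vertical hinge at the outer wall (loader x = 0, y = +74 mm), swings to +x: 0 = shut, 1.55 rad = open along the wall. A light spring (1 to 2 N at the edge) shuts it once nothing stands within 66 mm beyond it.
- flap_right (a joint): The same spring flap for the right (-y) lane, mirrored: vertical hinge at the outer wall (loader x = 0, y = -74 mm), 0 = shut, 1.55 rad = fully open inwards (towards loader +x).
Mind the look-alikes: they are no part of the job. What is shaped like the loaded but black or green is not meant.

How it is judged:
By the outcome, as a careful person would: the job done as asked, in the order asked, and still so for the second after the job is handed in, with the robot touching nothing.
It also fails if it takes over 38 s, if anything falls off the work surface, if the arm or the gripper's body presses on something with over 40 N, if the wrist force passes 120 N, or if a joint passes its speed limit or range.

## Working session

There is one attempt and no reset: what is moved stays moved. The work goes in short steps, Python scripts to look and compute and a shell command to move; the robot and the scene stay as the last step left them, time stands still between calls to the robot, and variables do not carry over. Pictures are saved under pics/ and viewed, and the job is handed in when it is done.

```bash
mkdir -p pics
python3 - <<'E'
from plant import *
import cv2, json
s=sense(); print({k:(s[k] if isinstance(s[k],float) else [round(float(v),3) for v in __import__('numpy').ravel(s[k])]) for k in s})
for n in ["scene","top"]:
    p,d=capture(n); cv2.imwrite(f"pics/{n}1.png",p[:,:,::-1])
    for t in ["loaded","empty","loader","flap_left","flap_right"]:
        r=search_frame(n,t); print(n,t,[(round(x["score"],2),[round(float(v)) for v in x["extent"]]) for x in r])
    c=calibration(n); print(c)
E
```

```text
{'time': 0.0, 'q': [1.242, 0.3, 1.522, 0.0, 1.321, -0.067], 'qd': [0.001, -0.001, 0.001, 0.001, 0.001, 0.002], 'effort': [0.0, -54.351, -36.178, -0.0, 0.004, 0.0], 'eef_pos': [0.142, 0.531, 0.231], 'eef_rot': [-3.14, -0.0, 2.88], 'contact_force': [0.054, -0.74, -0.287], 'torque': [-0.007, -0.013, -0.038], 'grip_width': 0.08539679296414913}
scene loaded [(0.97, [330, 234, 34, 36]), (0.86, [241, 183, 35, 24]), (0.73, [150, 237, 32, 34])]
scene empty [(0.76, [230, 161, 28, 22])]
scene loader [(0.77, [285, 160, 210, 123])]
scene flap_left [(0.45, [265, 147, 16, 18])]
scene flap_right [(0.75, [282, 166, 17, 19])]
{'intrinsics': array([[427.97611546,   0.        , 261.17950967],
       [  0.        , 427.97611546, 185.92615393],
       [  0.        ,   0.        ,   1.        ]]), 'origin': array([ 1.06816342, -0.59059527,  0.6504956 ]), 'rotation': array([-2.3070338 ,  0.01595498,  0.68788926])}
top loaded [(0.89, [360, 240, 42, 42]), (0.79, [249, 222, 38, 30]), (0.69, [247, 115, 35, 37])]
top empty [(0.72, [231, 248, 32, 30])]
top loader [(0.67, [177, 206, 244, 169])]
top flap_left [(0.59, [186, 238, 19, 32])]
top flap_right []
{'intrinsics': array([[430.63280872,   0.        , 254.84691326],
       [  0.        , 430.63280872, 189.00464105],
       [  0.        ,   0.        ,   1.        ]]), 'origin': array([ 0.56843408, -0.09658605,  0.90993937]), 'rotation': array([-3.05481687e+00, -4.41411488e-04, -1.56041660e+00])}
```

View pics/scene1.png

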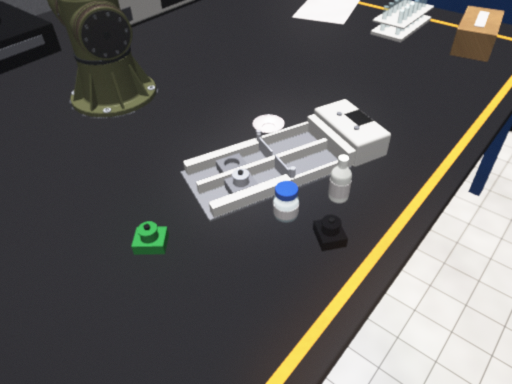

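View pics/top1.png

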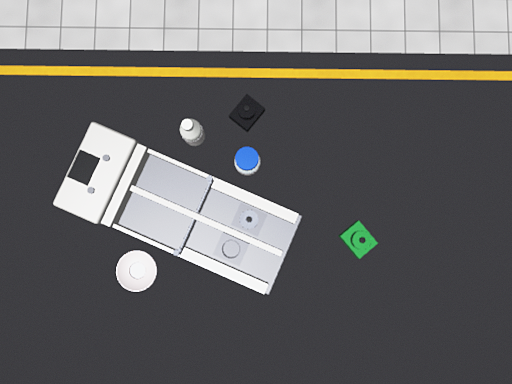

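The top view shows the loaded carrier (black knob on the lid) at about (249,219), in the upper lane. The empty one is at (231,248). The push direction is left and slightly up, so the loaded carrier is in the loader's right lane. The black and green look-alikes stand off the loader. Next I'll fit the loader from depth.

```bash
cat > h.py <<'E'
import numpy as np, cv2
from scipy.spatial.transform import Rotation as Ro
from plant import *
def cloud(n,d,c):
    K=np.array(c["intrinsics"]); R=Ro.from_euler('xyz',c["rotation"]).as_matrix() if np.size(c["rotation"])==3 else np.array(c["rotation"])
    v,u=np.mgrid[:384,:512]
    P=np.stack([(u-K[0,2])/K[0,0]*d,(v-K[1,2])/K[1,1]*d,d],-1)
    W=P@R.T+np.array(c["origin"]); W[d==0]=np.nan; return W
E
python3 - <<'E'
from h import *
p,d=capture("top"); c=calibration("top"); W=cloud("top",d,c)
np.savez("top.npz",p=p,d=d,W=W)
print("table z",np.nanmedian(W[300:380,300:500,2]),np.nanstd(W[300:380,300:500,2]))
for n,(u,v) in dict(lid=(249,213),lidc=(249,219),empty=(231,248),bottle=(188,125),jar=(247,158),dish=(137,270),hous=(80,200),floor=(160,180),wall=(160,200)).items(): print(n,W[v,u].round(3), "max z", np.nanmax(W[v-6:v+7,u-6:u+7,2]).round(3))
z=W[...,2]
m=np.clip((z+0.01)/0.1*255,0,255); m=np.nan_to_num(m).astype(np.uint8)
a=np.hstack([p[90:310,40:320,::-1],cv2.applyColorMap(m,cv2.COLORMAP_JET)[90:310,40:320]])
cv2.imwrite("pics/h1.png",cv2.resize(a,(800,314),interpolation=cv2.INTER_NEAREST))
b=cv2.resize(p[95:300,100:310,::-1],None,fx=2.9,fy=2.9,interpolation=cv2.INTER_CUBIC); cv2.imwrite("pics/t2.png",b)
E
```

```text
table z -0.00033759284187873106 0.0015804415851362575
lid [ 0.595 -0.085  0.051] max z 0.062
lidc [ 0.583 -0.085  0.058] max z 0.062
empty [ 0.524 -0.048  0.016] max z 0.031
bottle [0.759 0.032 0.108] max z 0.114
jar [ 0.702 -0.08   0.076] max z 0.079
dish [0.476 0.147 0.003] max z 0.008
hous [0.617 0.247 0.066] max z 0.071
floor [0.664 0.104 0.006] max z 0.01
wall [0.62  0.097 0.031] max z 0.037
```

View pics/h1.png

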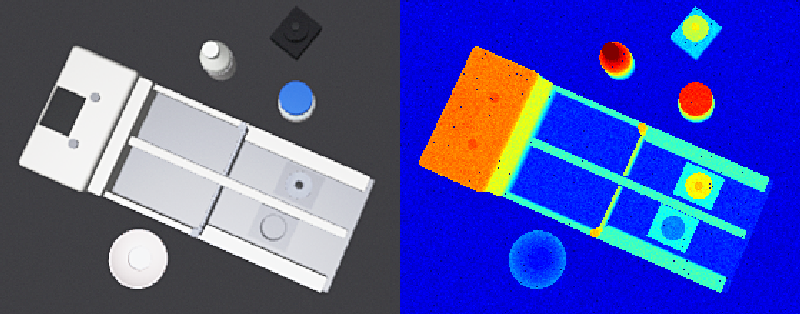

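View pics/t2.png

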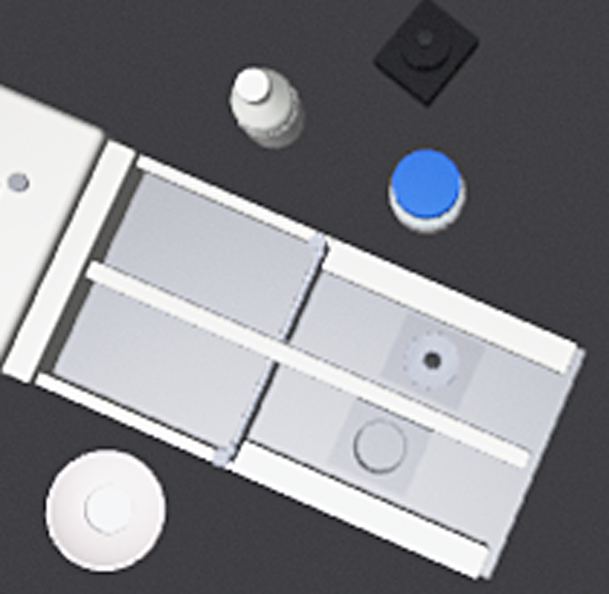

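Run:
```python
from h import *
f=np.load("top.npz"); W=f["W"]; z=W[...,2]; 
# region near loader
m=((z>0.027)&(z<0.041)).astype(np.uint8)
n,l,st,ce=cv2.connectedComponentsWithStats(m,connectivity=4)
for i in range(1,n):
    if st[i,4]>60: print(i,st[i],ce[i].round())
# centre wall: initial axis guess
g=np.array([0.62,0.097])
# initial from picture: wall from px (133,188) to (281,253)
a=W[188,133,:2]; b=W[252,279,:2]; print(a,b)
th=np.arctan2(*(a-b)[::-1])
for it in range(6):
    e=np.array([np.cos(th),np.sin(th)]); nn=np.array([-e[1],e[0]])
    mid=(a+b)/2
    X=(W[...,:2]-mid)@e; Y=(W[...,:2]-mid)@nn
    s=(np.abs(Y)<(0.012 if it<3 else .0095))&(z>0.024)&(z<0.040)&(np.abs(X)<0.15)
    # per-bin centre
    k=np.polyfit(X[s],Y[s],1); th+=np.arctan(k[0]); a=a+nn*k[1]; b=b+nn*k[1]
    print(np.rad2deg(th),k,s.sum(),Y[s].min(),Y[s].max())
e=np.array([np.cos(th),np.sin(th)]); nn=np.array([-e[1],e[0]]); mid=(a+b)/2
X=(W[...,:2]-mid)@e; Y=(W[...,:2]-mid)@nn
# flaps: z>0.040 strips, 10<|Y|<60
for sg in (1,-1):
    s=(z>0.040)&(z<.05)&(sg*Y>0.012)&(sg*Y<0.062)&(np.abs(X-0.0)<0.12)
    xs=X[s]; h,ed=np.histogram(xs,np.arange(-.12,.12,.004)); print(sg,[(round(ed[i],3),h[i]) for i in range(len(h)) if h[i]])
# end stop
s=(z>0.045)&(z<.055)&(np.abs(Y)<.07); h,ed=np.histogram(X[s],np.arange(0,.3,.004)); print([(round(ed[i],3),h[i]) for i in range(len(h)) if h[i]])
# outer walls Y
for x0,x1 in ((-.1,-.03),(.07,.13)):
  s=(z>0.026)&(z<.040)&(X>x0)&(X<x1)&(abs(Y)<.12); h,ed=np.histogram(Y[s],np.arange(-.12,.12,.004)); print([(round(ed[i],3),h[i]) for i in range(len(h)) if h[i]])
np.savez("ld.npz",mid=mid,th=th)
```

```text
17 [144 149  65  29 278] [175. 163.]
18 [ 111  158  171  109 1893] [196. 228.]
35 [ 210  177   88   47 1001] [254. 200.]
42 [231 203  36  34 425] [248. 220.]
63 [ 177  247   91   48 1058] [223. 270.]
[0.64410142 0.15262305] [ 0.51753066 -0.14632703]
67.02511086550355 [-0.00048613  0.00168826] 960 -0.011975211464006374 0.01190136736470732
66.67988425576843 [-0.00602541  0.00061906] 960 -0.011778671326154235 0.011948001779499067
66.58725016167305 [-0.00161677  0.00017235] 975 -0.010494963317048498 0.011913646362712324
66.77724732036963 [ 0.00331609 -0.00035698] 940 -0.007731984068455133 0.009429462136312716
66.81614496644758 [ 6.78892100e-04 -7.09657779e-05] 933 -0.006937647780356828 0.00946917093447073
66.82520837920225 [ 1.58186395e-04 -3.00929418e-05] 930 -0.00677713337988388 0.009458008041354177
1 [(np.float64(0.02), np.int64(54)), (np.float64(0.024), np.int64(2))]
-1 [(np.float64(-0.096), np.int64(1)), (np.float64(-0.088), np.int64(2)), (np.float64(-0.084), np.int64(1)), (np.float64(-0.076), np.int64(1)), (np.float64(-0.068), np.int64(1)), (np.float64(-0.064), np.int64(2)), (np.fl
[... 1649 characters left out ...]
), (np.float64(0.052), np.int64(60)), (np.float64(0.056), np.int64(13)), (np.float64(0.064), np.int64(57)), (np.float64(0.068), np.int64(71)), (np.float64(0.072), np.int64(70)), (np.float64(0.076), np.int64(72)), (np.float64(0.08), np.int64(70)), (np.float64(0.084), np.int64(56))]
[(np.float64(-0.092), np.int64(1)), (np.float64(-0.088), np.int64(54)), (np.float64(-0.084), np.int64(57)), (np.float64(-0.08), np.int64(8)), (np.float64(-0.008), np.int64(29)), (np.float64(-0.004), np.int64(58)), (np.float64(0.0), np.int64(56)), (np.float64(0.004), np.int64(31)), (np.float64(0.076), np.int64(4)), (np.float64(0.08), np.int64(65)), (np.float64(0.084), np.int64(57)), (np.float64(0.088), np.int64(2))]
```

Run:
```python
from h import *
f=np.load("top.npz"); W=f["W"]; z=W[...,2]; g=np.load("ld.npz"); mid=g["mid"]; th=float(g["th"])
for it in range(5):
    e=np.array([np.cos(th),np.sin(th)]); nn=np.array([-e[1],e[0]])
    X=(W[...,:2]-mid)@e; Y=(W[...,:2]-mid)@nn
    t=(z>0.026)&(z<.040)
    s=t&(abs(Y)<.009)&(((X>-.135)&(X<-.105))|((X>-.02)&(X<.012))|((X>.035)&(X<.14)))
    k0=np.polyfit(X[s],Y[s],1)
    r=[]
    for sg in(1,-1):
        for x0,x1,y0,y1 in((-.16,.0,.063,.1),(.04,.13,.076,.1)):
            s2=t&(sg*Y>y0)&(sg*Y<y1)&(X>x0)&(X<x1)
            r.append((np.polyfit(X[s2],Y[s2],1).round(4),s2.sum()))
    print(np.rad2deg(th),k0,[ (list(a),b) for a,b in r])
    th+=np.arctan(k0[0]); mid=mid+nn*k0[1]
s=(z>0.041)&(z<.05)&(abs(Y)>0.012)&(abs(Y)<0.062)&(X>0)&(X<.04)
x0=np.median(X[s]); 
s=(z>0.045)&(z<.055)&(np.abs(Y)<.07)&(X>.15)
print("flap x",x0,"stop face", np.percentile(X[s],1))
O=mid+e*x0; X=X-x0
print("loader",O,np.rad2deg(th))
s=(z>0.052)&(z<.066)&(X<-.03)&(X>-.15)&(Y<-.008)&(Y>-.064); print("lid",X[s].mean(),Y[s].mean(),s.sum(),np.ptp(X[s]),np.ptp(Y[s]))
for nm,y0,y1 in(("L",-.062,-.01),("E",.01,.062)):
    s=(z>0.022)&(X<-.03)&(X>-.15)&(Y>y0)&(Y<y1)
    pts=np.stack([X[s],Y[s]],1).astype(np.float32)
    print(nm,cv2.minAreaRect(pts),pts.min(0),pts.max(0))
    for q in np.linspace(y0+.006,y1-.006,5):
        ss=s&(abs(Y-q)<.004); print(round(q,3),X[ss].min().round(4),X[ss].max().round(4))
for nm,(u,v) in dict(bottle=(190,128),jar=(247,158)).items():
    ss=(z>.04)&(Y<-.09)&(np.hypot(X-X[v,u],Y-Y[v,u])<.03); print(nm,X[ss].mean(),Y[ss].mean(),Y[ss].max(),z[ss].max())
np.savez("ld.npz",O=O,th=th)
EO=O; A=lambda x,y:O+e*x+nn*y
for x in(-.15,-.12,86e-3):print(x,A(x,-.036))
s=sense();print(s["eef_rot"], Ro.from_euler('xyz',s["eef_rot"]).as_matrix().round(3))
```

```text
66.82520837920225 [ 0.00388689 -0.00038471] [([np.float64(0.0038), np.float64(0.0763)], np.int64(905)), ([np.float64(0.0043), np.float64(0.0832)], np.int64(193)), ([np.float64(0.0035), np.float64(-0.0771)], np.int64(852)), ([np.float64(0.0052), np.float64(-0.0841)], np.int64(178))]
67.0479093739293 [ 6.76141271e-06 -2.15260643e-07] [([np.float64(-0.0), np.float64(0.0767)], np.int64(906)), ([np.float64(0.0015), np.float64(0.0835)], np.int64(195)), ([np.float64(-0.0005), np.float64(-0.0767)], np.int64(849)), ([np.float64(0.0014), np.float64(-0.0838)], np.int64(178))]
67.0482967743409 [ 1.17617831e-08 -3.74455661e-10] [([np.float64(-0.0), np.float64(0.0767)], np.int64(906)), ([np.float64(0.0015), np.float64(0.0835)], np.int64(195)), ([np.float64(-0.0005), np.float64(-0.0767)], np.int64(849)), ([np.float64(0.0013), np.float64(-0.0838)], np.int64(178))]
67.04829744824143 [ 2.04601304e-11 -6.51334725e-13] [([np.float64(-0.0), np.float64(0.0767)], np.int64(906)), ([np.float64(0.0015), np.float64(0.0835)], np.int64(195)), ([np.float64(-0.0005), np.float64(-0.0767)], np.int64(849)), ([np.floa
[... 777 characters left out ...]
 -0.131 -0.0717
-0.016 -0.1313 -0.0719
E ((-0.09196542203426361, 0.03380066156387329), (0.047484368085861206, 0.059670254588127136), 89.7238540649414) [-0.12186076  0.01002835] [-0.0620219   0.05753084]
0.016 -0.1213 -0.0622
0.026 -0.1216 -0.0625
0.036 -0.1211 -0.0621
0.046 -0.1214 -0.0623
0.056 -0.1209 -0.062
bottle 0.07068709151365529 -0.1500872854300651 -0.13155026033444325 0.11391431812267017
jar -0.05208625172845768 -0.14191945304804454 -0.11898423554383908 0.07954552000766946
-0.15 [ 0.56266028 -0.12784584]
-0.12 [ 0.57435893 -0.10022083]
0.086 [0.65468967 0.08947095]
[3.14158095e+00 3.59643010e-05 2.87977405e+00] [[-0.966  0.259  0.   ]
 [ 0.259  0.966  0.   ]
 [-0.     0.    -1.   ]]
```

```bash
python3 -m pendant '[[-0.96,-0.9,0,0,0,0.544,-1],[-0.96,-0.9,0,0,0,0.544,-1],[-0.96,-0.9,0,0,0,0.544,-1],[-0.96,-0.9,0,0,0,0.544,-1],[-0.96,-0.9,0,0,0,0.544,-1],[-0.96,-0.9,0,0,0,0.544,-1],[-0.96,-0.9,0,0,0,0.544,-1],[-0.96,-0.9,0,0,0,0.544,-1],[-0.96,-0.9,0,0,0,0.544,-1],[-0.96,-0.9,0,0,0,0.544,-1]]'
cat > go.py <<'E'
import sys
from h import *
# target loader x,y (mm), z(mm)
x,y,zz=[float(v)/1000 for v in sys.argv[1:4]]
g=np.load("ld.npz");O=g["O"];th=float(g["th"]);e=np.array([np.cos(th),np.sin(th)]);nn=np.array([-e[1],e[0]])
s=sense();R=Ro.from_euler('xyz',s["eef_rot"]); p=np.array(s["eef_pos"])
T=np.r_[O+e*x+nn*y,zz]
Rt=Ro.from_matrix(np.array([[e[0],e[1],0],[-nn[0],-nn[1],0],[0,0,-1]]).T)
Rt=Ro.from_matrix(np.column_stack([np.r_[e,0],np.r_[-nn,0],[0,0,-1]]))
print("t",s["time"],"loader xy mm",((p[:2]-O)@e*1e3).round(1),((p[:2]-O)@nn*1e3).round(1),"z",(p[2]*1e3).round(1),"F",np.round(s["contact_force"],1),"grip",round(s["grip_width"],4))
print("shift",(R.inv().apply(T-p)/.3).round(4),"turn",((R.inv()*Rt).as_rotvec()/(np.pi/2)).round(4))
E
python3 go.py -160 -36 120
```

```text
time: 1.65
eef_pos: [0.351, 0.1953, 0.2314]
eef_rot: [3.141, -0.0, 2.023]
contact_force: [-0.0, 0.0, -0.7]
grip_width: -0.0004
t 1.65 loader xy mm 65.1 285.0 z 231.4 F [-0.   0.  -0.7] grip -0.0004
shift [-1.2993  0.1392  0.3711] turn [ 1.000e-04 -1.000e-04  5.427e-01]
```

```bash
python3 -m pendant '[[-0.97,0.1,0.1,0,0,0.543,-1],[-0.97,0.1,0.1,0,0,0.543,-1],[-0.97,0.1,0.1,0,0,0.543,-1],[-0.97,0.1,0.1,0,0,0.543,-1],[-0.97,0.1,0.1,0,0,0.543,-1],[-0.97,0.1,0.1,0,0,0.543,-1],[-0.97,0.1,0.1,0,0,0.543,-1],[-0.97,0.1,0.1,0,0,0.543,-1]]'
python3 go.py -160 -36 100
```

```text
time: 2.45
eef_pos: [0.5054, -0.0514, 0.2007]
eef_rot: [-3.14, 0.0, 1.174]
contact_force: [-0.6, 1.4, -0.1]
grip_width: 0.0002
t 2.45 loader xy mm -101.9 46.5 z 200.7 F [-0.6  1.4 -0.1] grip 0.0002
shift [-0.1944  0.2749  0.3355] turn [-0.0008  0.      0.0021]
```

```bash
python3 -m pendant '[[-0.194,0.275,0.2,0,0,0,-1],[-0.194,0.275,0.2,0,0,0,-1],[-0.194,0.275,0.335,0,0,0,-1],[-0.194,0.275,0.335,0,0,0,-1],[-0.194,0.275,0.335,0,0,0,-1],[-0.194,0.275,0.335,0,0,0,-1]]'
python3 go.py -160 -36 15
python3 - <<'E'
from h import *
for n in("top","wrist"):
    p,d=capture(n); cv2.imwrite(f"pics/{n}3.png",p[:,:,::-1])
E
```

```text
time: 3.05
eef_pos: [0.5596, -0.1366, 0.1033]
eef_rot: [3.138, -0.0, 1.175]
contact_force: [0.4, -0.1, 0.1]
grip_width: -0.0
t 3.05 loader xy mm -159.2 -36.6 z 103.3 F [ 0.4 -0.1  0.1] grip -0.0
shift [-0.0027 -0.0029  0.2944] turn [ 0.002  -0.0003  0.0028]
```

View pics/wrist3.png

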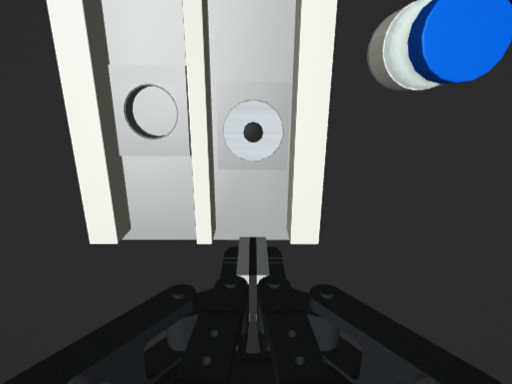

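View pics/top3.png

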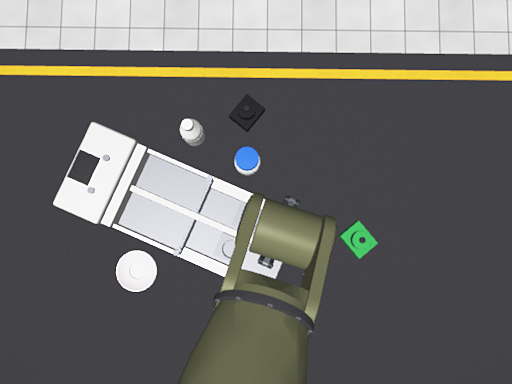

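The wrist view is aligned with the lane: the finger tips (col 253) line up with the loaded cup's knob (col 253). The empty carrier is in the lane to the left. Descending behind the rear face.

```bash
python3 -m pendant '[[0,0,0.15,0,0,0,-1],[0,0,0.25,0,0,0,-1],[0,0,0.29,0,0,0,-1],[0,0,0.29,0,0,0,-1],[0,0,0.29,0,0,0,-1]]'
python3 go.py -142 -36 16
```

```text
time: 3.65
eef_pos: [0.5598, -0.1381, 0.0157]
eef_rot: [3.139, -0.0, 1.173]
contact_force: [-0.1, 0.8, 0.8]
grip_width: -0.0004
t 3.65 loader xy mm -160.6 -37.4 z 15.7 F [-0.1  0.8  0.8] grip -0.0004
shift [ 0.062  -0.0044 -0.001 ] turn [ 0.0016 -0.0002  0.0015]
```

```bash
python3 -m pendant '[[0.03,-0.004,0,0,0,0,-1],[0.05,-0.004,0,0,0,0,-1],[0.065,-0.004,0,0,0,0,-1],[0.08,-0.004,0,0,0,0,-1],[0.1,-0.004,0,0,0,0,-1],[0.12,-0.004,0,0,0,0,-1],[0.14,-0.004,0,0,0,0,-1],[0.16,-0.004,0,0,0,0,-1],[0.18,-0.004,0,0,0,0,-1],[0.2,-0.004,0,0,0,0,-1]]'
python3 go.py 75 -36 16
python3 - <<'E'
from h import *
p,d=capture("wrist"); cv2.imwrite("pics/wrist4.png",p[:,:,::-1])
E
```

```text
time: 4.65
eef_pos: [0.5812, -0.0818, 0.0138]
eef_rot: [-3.142, 0.0, 1.172]
contact_force: [-2.0, -3.1, 3.6]
grip_width: -0.0002
t 4.65 loader xy mm -100.4 -35.1 z 13.8 F [-2.  -3.1  3.6] grip -0.0002
shift [ 0.5846  0.0042 -0.0074] turn [-0.      0.      0.0013]
```

View pics/wrist4.png

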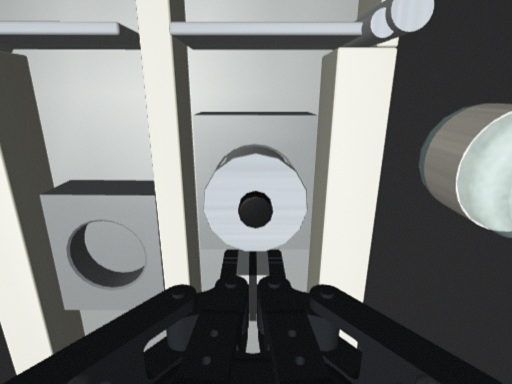

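The carrier is moving straight, with the flap ahead at row ~30. Continuing.

```bash
python3 -m pendant '[[0.02,0,-0.004,0,0,0,-1],[0.04,0,-0.004,0,0,0,-1],[0.06,0,-0.004,0,0,0,-1],[0.08,0,-0.004,0,0,0,-1],[0.1,0,-0.004,0,0,0,-1],[0.12,0,-0.004,0,0,0,-1],[0.14,0,-0.004,0,0,0,-1],[0.16,0,-0.004,0,0,0,-1],[0.18,0,-0.004,0,0,0,-1],[0.2,0,-0.004,0,0,0,-1]]'
python3 go.py 75 -36 16
python3 -m pendant '[[0.03,0,0,0,0,0,-1],[0.06,0,0,0,0,0,-1],[0.09,0,0,0,0,0,-1],[0.12,0,0,0,0,0,-1],[0.15,0,0,0,0,0,-1]]'
python3 go.py 75 -36 16
python3 - <<'E'
from h import *
p,d=capture("wrist"); cv2.imwrite("pics/wrist5.png",p[:,:,::-1])
E
```

```text
time: 5.7
eef_pos: [0.604, -0.0268, 0.0148]
eef_rot: [-3.141, 0.001, 1.172]
contact_force: [-2.7, -4.0, 0.3]
grip_width: 0.0002
t 5.7 loader xy mm -40.8 -34.7 z 14.8 F [-2.7 -4.   0.3] grip 0.0002
shift [ 0.3861  0.0051 -0.0043] turn [-0.0006  0.0005  0.0013]
time: 6.2
eef_pos: [0.622, 0.0153, 0.0149]
eef_rot: [-3.141, -0.0, 1.172]
contact_force: [-1.7, -2.7, -1.1]
grip_width: -0.0001
t 6.2 loader xy mm 5.0 -34.8 z 14.9 F [-1.7 -2.7 -1.1] grip -0.0001
shift [ 0.2334  0.0046 -0.0037] turn [-0.0001 -0.      0.0014]
```

View pics/wrist5.png

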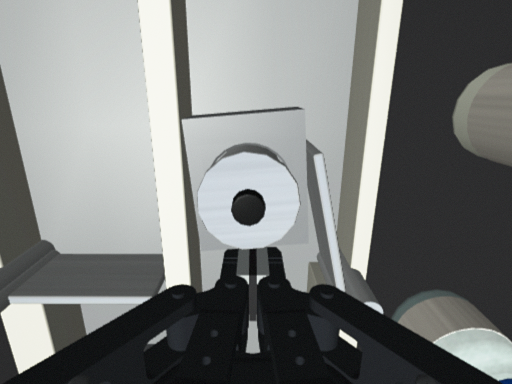

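The flap is open, lying along the carrier's right side. The carrier has yawed a few degrees against the centre wall, which is harmless. Continuing to just short of home.

```bash
python3 -m pendant '[[0.03,0,0,0,0,0,-1],[0.06,0,0,0,0,0,-1],[0.09,0,0,0,0,0,-1],[0.12,0,0,0,0,0,-1],[0.15,0,0,0,0,0,-1],[0.18,0,0,0,0,0,-1],[0.2,0,0,0,0,0,-1],[0.21,0,0,0,0,0,-1],[0.215,0,0,0,0,0,-1]]'
python3 go.py 75 -36 16
python3 - <<'E'
from h import *
for n in("wrist","top"):
    p,d=capture(n); cv2.imwrite(f"pics/{n}6.png",p[:,:,::-1])
E
```

```text
time: 7.15
eef_pos: [0.647, 0.0743, 0.015]
eef_rot: [3.141, -0.0, 1.173]
contact_force: [-1.0, -2.1, 0.6]
grip_width: 0.0004
t 7.15 loader xy mm 69.0 -34.8 z 15.0 F [-1.  -2.1  0.6] grip 0.0004
shift [ 0.0201  0.004  -0.0034] turn [ 0.0002 -0.0001  0.0015]
```

View pics/wrist6.png

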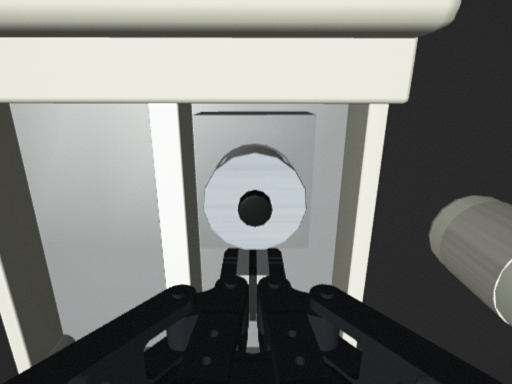

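Straight again and just short of the stop (gap at row ~105). Now small steps until the force rises.

```bash
python3 -m pendant '[[0.007,0,0,0,0,0,-1],[0.014,0,0,0,0,0,-1],[0.02,0,0,0,0,0,-1],[0.02,0,0,0,0,0,-1]]'
python3 go.py 75 -36 16
python3 -m pendant '[[0.004,0,0,0,0,0,-1],[0.007,0,0,0,0,0,-1],[0.007,0,0,0,0,0,-1]]'
python3 go.py 75 -36 16
```

```text
time: 7.65
eef_pos: [0.6489, 0.0789, 0.015]
eef_rot: [-3.141, 0.001, 1.172]
contact_force: [-3.0, -6.6, 2.5]
grip_width: 0.0002
t 7.65 loader xy mm 74.0 -34.8 z 15.0 F [-3.  -6.6  2.5] grip 0.0002
shift [ 0.0033  0.004  -0.0033] turn [-0.0002  0.0008  0.0012]
time: 7.95
eef_pos: [0.649, 0.079, 0.015]
eef_rot: [-3.14, 0.004, 1.171]
contact_force: [-11.7, -19.3, 7.5]
grip_width: -0.0003
t 7.95 loader xy mm 74.1 -34.9 z 15.0 F [-11.7 -19.3   7.5] grip -0.0003
shift [ 0.0029  0.0038 -0.0032] turn [-0.0011  0.0027  0.0008]
```

The tool has stopped at x = 74 with 23 N, so the carrier is against the stop. Backing off slightly, then lifting straight up.

```bash
python3 -m pendant '[[-0.006,0,0,0,0,0,-1],[-0.013,0,0,0,0,0,-1],[-0.015,0,0,0,0,0,-1],[-0.015,0,-0.05,0,0,0,-1],[-0.015,0,-0.15,0,0,0,-1],[-0.015,0,-0.3,0,0,0,-1],[-0.015,0,-0.42,0,0,0,-1],[-0.015,0,-0.42,0,0,0,-1]]'
python3 go.py 30 36 160
python3 - <<'E'
from h import *
p,d=capture("wrist"); cv2.imwrite("pics/wrist7.png",p[:,:,::-1])
E
```

```text
time: 8.75
eef_pos: [0.6504, 0.0778, 0.1483]
eef_rot: [3.132, -0.005, 1.173]
contact_force: [0.2, -0.1, 0.4]
grip_width: -0.0001
t 8.75 loader xy mm 73.5 -36.6 z 148.3 F [ 0.2 -0.1  0.4] grip -0.0001
shift [-0.1444 -0.242  -0.0418] turn [ 0.0058 -0.003   0.0016]
```

View pics/wrist7.png

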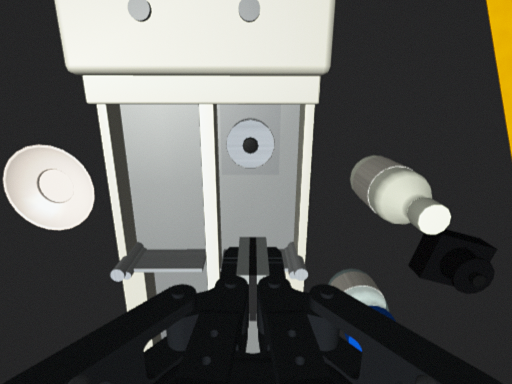

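The carrier is at the end stop and the flap looks shut behind the fingers. I'll move the arm back out of the way to check from above.

```bash
python3 -m pendant '[[0,-0.1,-0.2,0,0,0,-1],[-0.1,-0.3,-0.3,0,0,0,-1],[-0.3,-0.5,-0.3,0,0,0,-1],[-0.5,-0.9,-0.3,0,0,0,-1],[-0.5,-0.9,-0.3,0,0,0,-1],[-0.5,-0.9,-0.3,0,0,0,-1],[-0.5,-0.9,-0.3,0,0,0,-1],[-0.5,-0.9,-0.3,0,0,0,-1],[-0.5,-0.9,-0.3,0,0,0,-1],[-0.5,-0.9,-0.3,0,0,0,-1]]'
python3 - <<'E'
from h import *
for n in("top","scene"):
    p,d=capture(n); cv2.imwrite(f"pics/{n}8.png",p[:,:,::-1])
    if n=="top": W=cloud(n,d,calibration(n))
g=np.load("ld.npz");O=g["O"];th=float(g["th"]);e=np.array([np.cos(th),np.sin(th)]);nn=np.array([-e[1],e[0]])
X=(W[...,:2]-O)@e;Y=(W[...,:2]-O)@nn;z=W[...,2]
s=(z>.052)&(z<.066)&(X>.05)&(X<.14)&(abs(Y+.036)<.03);print("lid",X[s].mean(),Y[s].mean(),s.sum())
s=(z>.022)&(z<.066)&(X>.02)&(X<.14)&(abs(Y+.036)<.028);print("carrier x range",X[s].min(),X[s].max())
for sg in(1,-1):
    s=(z>.039)&(z<.05)&(sg*Y>.012)&(sg*Y<.062)&(abs(X)<.07); print("flap",sg,s.sum(),X[s].mean(),X[s].min(),X[s].max())
E
```

```text
time: 9.8
eef_pos: [0.3417, 0.0439, 0.2309]
eef_rot: [-3.141, 0.0, 1.172]
contact_force: [0.4, 0.1, 0.4]
grip_width: -0.0002
lid 0.1158014869465637 -0.03584261890409274 200
carrier x range 0.08586839094619009 0.13981214874598596
flap 1 59 -0.00016504748608753685 -0.0017833147189706211 0.00214660775180053
flap -1 62 -0.0001487031782253797 -0.002196626716057889 0.00238134384044032
```

View pics/top8.png

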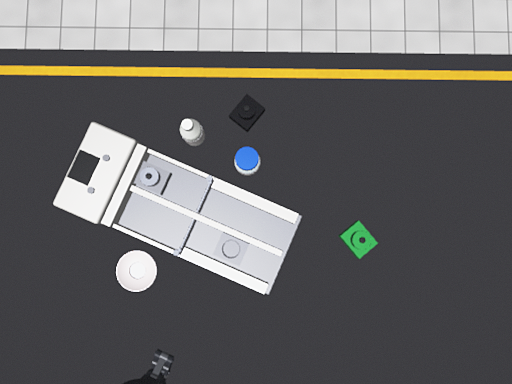

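View pics/scene8.png

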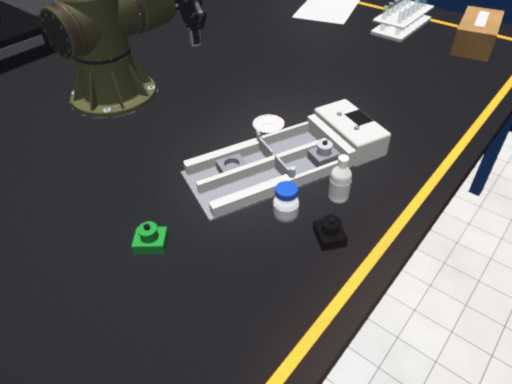

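The carrier is home: its lid is at x = 115.8 mm, with 116 expected, and its rear is at 85.9 mm. Both flaps are shut, the empty carrier is still at (231,248), and the arm is clear.

```bash
python3 -c "
from plant import *
print(finish_job())"
```

```text
the job is handed in; nothing more can be done
None
```

The loaded carrier is home against the end stop in the right lane, its flap is shut behind it, and the job is handed in. I slid it along the lane floor with the closed fingers on its rear face, through the flap, until the tool stopped at about 23 N. Then I backed off, lifted straight up and moved the arm clear.

Last checks, from the top camera's depth after the arm had moved away, at about 10 s:
- **Carrier:** its origin is at loader x = 115.8 mm (116 expected) and its rear at 85.9 mm (86 expected).
- **Flaps:** both are shut, within about 0.2 mm of x = 0.
- **Everything else:** in the pictures, the empty carrier, the look-alikes and the bottles stand where they started.

The carrier yawed by a few degrees partway through the flap and was straight again before reaching the stop. No check failed or disagreed.

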